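# Hand the right slide rule case down the chute and hold the slide at the mark

### The job

Of the three look-alike blue slide rule cases pick the middle-length one, which fits the loading bay at the head of the chute, lay it flat in the bay and let go of it while the slide is still home. Then pull the spring-return slide out by its orange handle until the white pointer stands over the red marker clip, so that the case goes down the chute into the drawer, and keep holding the slide there: finish while holding the handle at the mark. Leave the other two cases and everything else where they are.

Things in the scene. Friction and masses are not known exactly. Their poses are not given: they have to be found in the camera images.
- mid_case (a point): blue slide rule case with black ends and a small brass stud in the middle of its top, 120 mm long (its x axis), 38 mm wide (y), 26 mm thick (z), about 110 g, lying flat on the table; the point is its centre, 13 mm above its underside. The middle-length case: the one that fits the loading bay.
- short_case (a point): blue slide rule case with black ends and a small brass stud in the middle of its top, 90 mm long (its x axis), 38 mm wide (y), 26 mm thick (z), about 90 g, lying flat on the table; the point is its centre, 13 mm above its underside. Wrong size; leave it alone.
- long_case (a point): blue slide rule case with black ends and a small brass stud in the middle of its top, 150 mm long (its x axis), 38 mm wide (y), 26 mm thick (z), about 130 g, lying flat on the table; the point is its centre, 13 mm above its underside. Wrong size; leave it alone.
- station: the fixed chute station; origin on the table right below the bay's centre, axes as bay_floor, z up. +y: the way the chute runs down to the drawer; -y: the way the slide is pulled. Two slide rails, 80 mm out to either x side, tops 182 mm above the table, run from the bay to 240 mm on the -y side.
- bay_floor (a point): centre of the loading bay's flat floor (top of the slide plate), 180 mm above the table. Bay inside: 128 mm in x between green cheeks, 50 mm in y between steel walls, all 24 mm high. The y walls stand only at the corners: the middle 70 mm of each long side is free for fingers. The plate ends 30 mm from the centre at +y, and runs on to 75 mm at -y.
- drawer_floor (a point): centre of the inner floor of the open wooden drawer at the foot of the chute, same axes as bay_floor; 178 mm (x) by 208 mm (y) inside, walls 55 mm high (85 mm at the far +y end). Two pale slide rules lie stored at its +y end.
- handle (a point): grip point of the orange upright handle on the slide: a block 40 mm (x) by 18 mm (y) by 50 mm high standing on the slide plate; the point is on its axis, 30 mm above the plate and 20 mm below its top; axes as bay_floor. With the slide home it stands 130 mm from the bay's centre, to -y. It is free all round above the plate and the rails.
- slide (a joint): travel of the slide in m: 0 = home (bay floor closed), grows as the handle is pulled along the station's -y, end stop at 0.085. A spring pulls it home at once when let go: 2.7 N at home plus 0.09 N per mm (about 8 N at the mark). The case tips off the floor and slides down the chute once the slide is out by some 35 mm or more.
- pointer (a point): tip of the white pointer bar, which is fixed to the slide, lies level with the middle of the handle in y and sticks out 82 mm to +x of the handle's axis, over the rail; axes as bay_floor.
- mark (a point): middle of the red marker clip, 14 mm wide (y), on the +x slide rail; axes as bay_floor. It marks how far to pull: the pointer must stand over the clip. It is clamped 48 to 66 mm beyond the pointer's home position, another place each time.
- calculator: cream pocket calculator, 135 x 75 x 22 mm, lying on the table between robot and chute; point: centre of its underside. Leave it where it is.
- bell: chrome desk bell, 84 mm across, 60 mm high, on the table between robot and chute; point: centre of its underside. Leave it where it is.
- padlock: brass padlock lying flat on the table, 45 x 70 x 24 mm; point: near its middle, at its underside. Leave it where it is.
Things that resemble listed ones, but are neither listed nor needed, are in the scene too. Leave any brown, green or turquoise look-alike of the part that bears mid_case alone.

How it is judged:
By the outcome, as a careful person would: the job done as asked, in the order asked, and still so for the second after the job is handed in, while the arm keeps its last pose, push and grip.
It also fails if it takes over 51 s, if anything falls off the work surface, if the arm or the gripper's body presses on something with over 40 N, if the wrist force passes 120 N, or if a joint passes its speed limit or range.

### The arm

A 6-joint arm with a two-finger parallel gripper is mounted at the origin on the work surface. World frame = base frame: x ahead of the robot, y to its left, z up, the work surface at z = 0. Lengths are in m, angles in rad, forces in N, time in s.
With the tool pointing down it reaches from about 0.325 to 1 m from the base axis. Payload 5.1 kg.
Tool frame: the origin (TCP) lies at the centre of the arm's flange, where the gripper is bolted on; the fingertips stand 173 mm ahead of it and the grasp point (between the pads) lies 155 mm ahead of it (robot.tcp_to_tips is the distance from the TCP to the fingertips, in m); z points along the fingers, x is the direction in which the jaws open and shut, and the axes are right-handed (so a half turn about z gives the same grasp; the last joint's range is limited). The gripper opens to 85 mm and grips with 20 to 120 N. Pads are 22 mm wide; open, the fingers measure 114 mm over their backs; the gripper's body (76 mm by 85 mm) begins 54 mm behind the grasp point. The pads swing forward as they close: fully open they stand 13 mm farther back than shut.
Start: joints at [-0.083, 0.124, 1.65, -0, 1.367, -0.083], TCP at [0.65, -0, 0.405] pointing down, gripper open.
Joint ranges: [-2.61, 2.61], [-1.02, 2.33], [0.03, 2.71], [-1.35, 4.49], [0.32, 2.68], [-2.91, 2.91]. Speed limits (rad/s): [2.57, 2.57, 3.14, 3.14, 3.14, 3.14].

### API

Orientations are given as a rotation vector (axis times angle).
In Python, from cell import robot gives the robot as it stands. The module is installed in compiled form; this text tells all that it offers.
- The arm moves only by the tool apply_moves, never from a script. Its argument "steps" is a list of rows, each a list of 6 numbers: the shift along the tool's x, y, z in cm, then the turn, a rotation vector about the tool's x, y, z in rad. A call has 1 to 5 rows; each row shifts and turns the pose as measured when the row begins, along the tool's axes as they then stand; what a row does not reach is not made up. A row lasts 1/12 s, in which the tool goes at most 41.7 mm and 7.16 degrees, less where a joint would pass 70% of its speed; a pose out of reach is approached as far as the arm can. A call is refused whole if a number of a shift passes 4.17 or a number of a turn 0.125, either way. A call with a gripper value outside its range is refused whole. "gripper" is the opening, from -1 (shut) to 1 (fully open), so that 0 is half open, set as the call begins (left out, the last holds). The fingers move at their own pace and stop on an object; "squeeze" is the grip in N (left out, the last holds). Time passes only in rows, so rows that do not move let the fingers close. It gives the time, the measured TCP pose, the force and the opening at its end, in the units of the state.
- robot.observe(): the state, without advancing time (a new reading comes with each control period).
- robot.capture(name): name is "scene" or "side" or "wrist"; returns (picture, depth): 384x512x3 uint8, blue, green, red; 384x512 float32, m along the optical axis (not along the pixel's ray), 0 where there is no reading.
- robot.camera_params(name): a dict with "intrinsics" (3x3 intrinsics, pixels), "extrinsics" (4x4, takes a point from world to camera coordinates); the wrist camera has in their place "mount" (4x4, takes a point from camera to tool coordinates, whose origin is the TCP and whose axes are the tool frame's). Camera axes: x right, y up, looking along -z (the intrinsics and any distortion apply to the point x, -y, -z); pixel columns grow to the right and rows downward; lengths in m; the calibration is good to about 2 mm. A picture is of the moment at which its call begins: read the wrist's pose just before it. camera_params takes no time and is no camera call.
- robot.hand_in(): hands the job in, once; it reports no verdict.
The state is a dict: "t": time; "joint_pos": joint angles; "qvel": joint speeds; "joint_efforts": joint torques, N m; "tcp_pos": TCP position; "ee_rot": TCP orientation; "ft_force": force on the tool from outside, world axes, zero at the start; "wrist_torque": the same for the moment, N m; "gripper_width": opening from 0.0 (shut) to 1.0 (fully open).
Only numpy, scipy, OpenCV 4.12 (cv2) and the standard library are available. Lean on these libraries where they do the work, as an engineer would, in place of code of your own. Each camera call takes 0.05 s, during which the arm holds its last target.

## Working session

There is one attempt and no reset: what is moved stays moved. The work goes in short steps, Python scripts to look and compute and a tool call to move; the robot and the scene stay as the last step left them, time stands still between calls to the robot, and variables do not carry over. Pictures are saved under pics/ and viewed, and the job is handed in when it is done.

Besides the shell and the picture viewer there is one more tool, called after "Call:" as a command line: name --pt "numbers of a row" for each row, then --argument value for the rest. apply_moves: Moves the arm, as the interface text tells. Its arguments: {"type":"object","properties":{"steps":{"type":"array","items":{"type":"array","items":{"type":"number"}}},"gripper":{"type":"number"},"squeeze":{"type":"number"}},"required":["steps"]}

```bash
mkdir -p pics; cat > h.py <<'E'
import numpy as np, cv2
from cell import robot
from scipy.spatial.transform import Rotation as R
def cap(n,f):
    s=robot.observe(); im,d=robot.capture(n); cv2.imwrite(f'pics/{f}.png',im); np.savez(f'{f}.npz',im=im,d=d,p=s['tcp_pos'],r=s['ee_rot']); return im,d,s
def cloud(n,d,p=None,r=None):
    c=robot.camera_params(n);K=np.array(c['intrinsics']);h,w=d.shape
    u,v=np.meshgrid(np.arange(w),np.arange(h))
    X=np.stack([(u-K[0,2])/K[0,0]*d,-(v-K[1,2])/K[1,1]*d,-d,np.ones_like(d)],-1)
    if n=='wrist':
        T=np.eye(4);T[:3,:3]=R.from_rotvec(r).as_matrix();T[:3,3]=p;M=T@np.array(c['mount'])
    else: M=np.linalg.inv(np.array(c['extrinsics']))
    return (X@M.T)[...,:3]
E
python3 - <<'E'
from h import *
for n in ['scene','side']:
    cap(n,n+'0'); c=robot.camera_params(n); print({k:(np.round(v,3).tolist() if not isinstance(v,str) else v) for k,v in c.items()})
print({k:(np.round(v,3).tolist() if not isinstance(v,str) else v) for k,v in robot.camera_params('wrist').items()})
print(robot.observe())
E
```

```text
{'intrinsics': [[427.98, 0.0, 255.734], [0.0, 427.98, 192.669], [0.0, 0.0, 1.0]], 'extrinsics': [[0.631, 0.776, -0.004, -0.277], [-0.524, 0.43, 0.735, 0.222], [0.572, -0.461, 0.678, -1.725], [0.0, 0.0, 0.0, 1.0]]}
{'intrinsics': [[354.467, 0.0, 258.566], [0.0, 354.467, 193.355], [0.0, 0.0, 1.0]], 'extrinsics': [[-0.997, -0.079, -0.007, 0.525], [0.056, -0.764, 0.642, -0.211], [-0.056, 0.64, 0.766, -1.133], [0.0, 0.0, 0.0, 1.0]]}
{'intrinsics': [[330.131, 0.0, 255.231], [0.0, 330.131, 193.91], [0.0, 0.0, 1.0]], 'mount': [[1.0, 0.0, -0.0, 0.0], [0.0, -0.957, -0.289, -0.074], [-0.0, 0.289, -0.957, 0.031], [0.0, 0.0, 0.0, 1.0]]}
{'t': 0.1, 'joint_pos': array([-8.26543875e-02,  1.24490429e-01,  1.65154675e+00, -4.23404861e-06,
        1.36747851e+00, -8.25805046e-02]), 'qvel': array([-8.47211460e-05,  8.52769433e-04, -2.11249586e-03,  7.73171784e-05,
        1.57922456e-03, -4.17332524e-04]), 'joint_efforts': array([ 9.10699127e-04, -4.24935150e+01, -3.66653323e+01, -1.21150126e-05,
        3.93052323e-03, -1.30700494e-05]), 'tcp_pos': array([ 6.49783180e-01, -4.68824848e-05,  4.03537396e-01]), 'ee_rot': array([-3.14143665e+00,  1.14700013e-04,  3.01077014e-03]), 'ft_force': array([-0.12340083, -0.47771807, -0.02821169]), 'wrist_torque': array([-0.003534  ,  0.04844012, -0.03955195]), 'gripper_width': 1.000624660737535}
```

View pics/scene0.png

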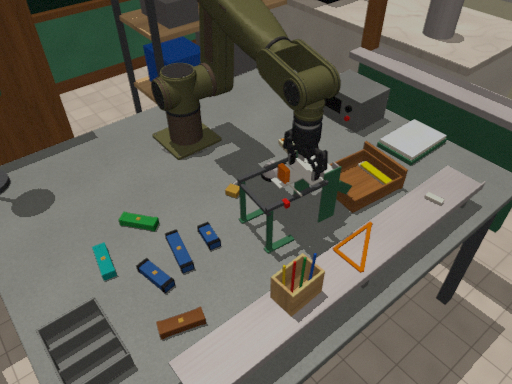

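View pics/side0.png

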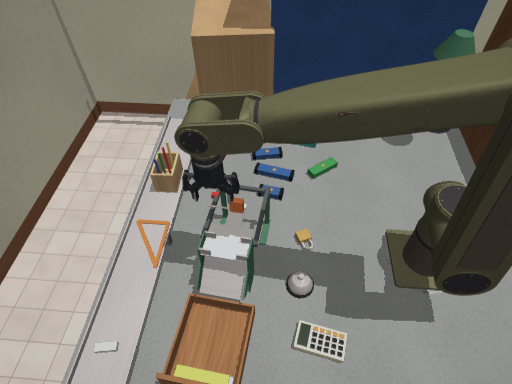

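The scene view shows three blue cases at (155,275), (179,250) and (209,235). The station's handle is at (284,173) and the red clip at (286,203). Next I'll measure them.

```bash
cat > m.py <<'E'
from h import *
from scipy import ndimage
def seg(n,f,kind,zr,minn=25):
    D=np.load(f+'.npz');im,d=D['im'],D['d'];P=cloud(n,d,D['p'],D['r'])
    hsv=cv2.cvtColor(im,cv2.COLOR_BGR2HSV);H,S,V=[hsv[...,i].astype(int) for i in range(3)]
    m={'blue':(H>105)&(H<125)&(S>130)&(V>40),'orange':(H>5)&(H<16)&(S>200)&(V>120),'red':((H<5)|(H>174))&(S>180)&(V>90),'green':(H>55)&(H<85)&(S>60)&(V>30)}[kind]
    m&=(d>0)&(P[...,2]>zr[0])&(P[...,2]<zr[1])
    l,k=ndimage.label(m)
    for i in range(1,k+1):
        q=P[l==i]
        if len(q)<minn: continue
        v,u=np.argwhere(l==i).mean(0)
        zt=np.percentile(q[:,2],90);t=q[q[:,2]>zt-.006]
        (c,s,a)=cv2.minAreaRect((t[:,:2]*1000).astype(np.float32))
        print(n,kind,len(q),'px',u.round(),v.round(),'mean',q.mean(0).round(4),'ztop',zt.round(4),'rect',np.round(c,1),np.round(s,1),round(a,1))
E
python3 - <<'E'
from m import *
for n in['scene','side']:
    seg(n,n+'0','blue',(-.01,.06));seg(n,n+'0','orange',(.15,.3),8);seg(n,n+'0','red',(.15,.3),5);seg(n,n+'0','green',(.02,.3))
E
```

```text
scene blue 780 px 179.0 50.0 mean [-0.7081  0.3984  0.0065] ztop 0.0113 rect [-726.2  390.8] [254.4 238.7] 1.5
scene blue 73 px 149.0 48.0 mean [-0.8395  0.2874  0.0043] ztop 0.0111 rect [-833.3  282.6] [ 41.  133.7] 66.8
scene blue 189 px 207.0 233.0 mean [ 0.4985 -0.2394  0.0243] ztop 0.0274 rect [ 498.6 -237.7] [35.8 70.3] 79.8
scene blue 391 px 178.0 248.0 mean [ 0.4938 -0.34    0.025 ] ztop 0.0274 rect [ 492.3 -339.3] [ 36.8 129.2] 77.8
scene blue 47 px 215.0 245.0 mean [ 0.5429 -0.2439  0.0123] ztop 0.0203 rect [ 543.1 -244.2] [31.7  3.7] 80.1
scene blue 396 px 153.0 274.0 mean [ 0.5275 -0.4422  0.0234] ztop 0.0273 rect [ 525.9 -439.7] [99.9 37.3] 11.1
scene blue 51 px 188.0 268.0 mean [ 0.5646 -0.3531  0.0116] ztop 0.0192 rect [ 564.  -353.8] [32.6  6.1] 79.7
scene blue 43 px 169.0 286.0 mean [ 0.5842 -0.4268  0.0119] ztop 0.02 rect [ 583.6 -426.6] [ 4.3 29.2] 9.3
scene orange 54 px 284.0 168.0 mean [ 0.5919 -0.0191  0.2286] ztop 0.2307 rect [590.1 -19.2] [15.6 40.8] 83.7
scene red 49 px 286.0 203.0 mean [ 0.6663 -0.0745  0.1785] ztop 0.1831 rect [663.2 -74.1] [13.4 22.1] 84.0
[... 1370 characters left out ...]
.1798] ztop 0.2019 rect [ 852.8 -215.9] [6.2 2.2] 75.1
side green 36 px 161.0 162.0 mean [ 0.8606 -0.1929  0.1811] ztop 0.2147 rect [ 860.9 -191.6] [3.4 4.1] 73.7
side green 235 px 322.0 166.0 mean [ 0.3079 -0.3694  0.0263] ztop 0.029 rect [ 308.1 -371.1] [121.9  40.7] 37.0
side green 83 px 267.0 209.0 mean [ 0.5054 -0.0981  0.0853] ztop 0.1464 rect [ 501.8 -100. ] [3.1 4.1] 0.9
side green 63 px 223.0 198.0 mean [ 0.6511 -0.1147  0.1084] ztop 0.1351 rect [ 650.6 -115.4] [9.7 7.7] 8.7
side green 199 px 200.0 261.0 mean [0.6733 0.1419 0.1498] ztop 0.2044 rect [670.1 108.2] [62.6  4.8] 84.2
side green 279 px 249.0 268.0 mean [0.5399 0.1396 0.126 ] ztop 0.2017 rect [539.4 123.5] [61.6  4. ] 83.7
```

The blue parts measure 70, 129 and 100 mm. With 20 mm of black ends added, those are the 90, 150 and 120 mm cases. So mid_case is at about (0.526,-0.439), axis about 11°. I'll move over it and look with the wrist camera.

Call:
apply_moves --pt "-0.8 3.6 -1.5 0 0 0.05" --pt "-1.3 3.8 -0.9 0 0 0" --pt "-1.3 3.8 -0.9 0 0 0" --pt "-1.3 3.8 -0.9 0 0 0" --pt "-1.3 3.8 0 0 0 0" --gripper 1 --squeeze 40

```text
t: 0.52
tcp_pos: [0.5821, -0.1841, 0.4418]
ee_rot: [-3.138, 0.06, 0.015]
ft_force: [1.4, -0.4, 1.0]
gripper_width: 0.999
```

Call:
apply_moves --pt "-1.3 3.8 0 0 0 0" --pt "-1.3 3.8 0 0 0 0" --pt "-1.3 3.8 0 0 0 0" --pt "-1.3 3.8 0 0 0 0" --pt "0 2 0 0 0 0.125"

```text
t: 0.93
tcp_pos: [0.5171, -0.3627, 0.4407]
ee_rot: [-3.128, 0.262, 0.018]
ft_force: [0.3, 0.5, 0.4]
gripper_width: 1.001
```

Call:
apply_moves --pt "0 0 0 0 0 0.125" --pt "0 0 0 0 0 0.125" --pt "0 0 0 0 0 0.125" --pt "0 0 0 0 0 0.125" --pt "0 0 0 0 0 0.125"

```text
t: 1.35
tcp_pos: [0.5133, -0.3701, 0.4364]
ee_rot: [2.897, -1.214, -0.027]
ft_force: [-0.3, -0.2, 0.3]
gripper_width: 1.001
```

Call:
apply_moves --pt "0 0 0 0 0 0.125" --pt "0 0 0 0 0 0.125" --pt "0 0 0 0 0 0.125" --pt "0 0 0 0 0 0.125" --pt "0 0 0 0 0 0.1"

```text
t: 1.77
tcp_pos: [0.5126, -0.3701, 0.4323]
ee_rot: [2.399, -2.019, -0.036]
ft_force: [0.3, -0.0, -0.4]
gripper_width: 1.0
```

```bash
python3 - <<'E'
from m import *
import time
s=robot.observe();print(s['t'],s['tcp_pos'],s['ee_rot'],s['joint_pos'].round(2))
cap('wrist','wrist1');cap('scene','scene1');cap('side','side1')
seg('wrist','wrist1','blue',(-.01,.06))
for n in['scene','side']:
    f=n+'1'
    seg(n,f,'orange',(.15,.3),8);seg(n,f,'red',(.15,.3),5);seg(n,f,'green',(.17,.25),10)
E
```

```text
1.7667 [ 0.51257537 -0.37014023  0.43232392] [ 2.39942113 -2.01911808 -0.03555753] [-0.71  0.08  1.66 -0.01  1.43  0.69]
wrist blue 2220 px 318.0 146.0 mean [ 0.5331 -0.4339  0.0256] ztop 0.0267 rect [ 527.2 -436.4] [93.5 36.3] 10.7
wrist blue 3046 px 230.0 164.0 mean [ 0.4951 -0.3382  0.0256] ztop 0.0266 rect [ 492.4 -337.5] [ 35.8 125.6] 77.5
wrist blue 1519 px 143.0 145.0 mean [ 0.4994 -0.2364  0.0256] ztop 0.0266 rect [ 498.9 -236.1] [35.8 64.1] 80.1
scene orange 23 px 286.0 174.0 mean [ 0.6062 -0.0223  0.2161] ztop 0.2258 rect [606.8 -20.6] [15.6  4.8] 70.9
scene red 47 px 286.0 203.0 mean [ 0.6665 -0.0746  0.1787] ztop 0.1839 rect [662.5 -74.3] [22.4 14.4] 0.3
scene red 42 px 293.0 271.0 mean [ 0.8558 -0.2229  0.1871] ztop 0.2137 rect [ 856.5 -222.8] [2.8 3.4] 31.9
scene green 56 px 306.0 149.0 mean [0.5386 0.1249 0.1933] ztop 0.2017 rect [538.7 122.4] [41.  6.] 84.8
scene green 10 px 297.0 154.0 mean [0.5332 0.0891 0.19  ] ztop 0.198 rect [532.4  89.3] [4.  1.9] 20.7
scene green 135 px 332.0 174.0 mean [0.6691 0.1063 0.1888] ztop 0.2024 rect [667.8 105.2] [62.7  5.6] 84.9
scene green 29 px 304.0 265.0 mean [ 0.8626 -0.1971  0.1977] ztop 0.2192 rect [ 863.4 -197.3] [2.6 3.3] 50.0
side red 22 px 165.0 158.0 mean [ 0.8538 -0.2177  0.1798] ztop 0.2013 rect [ 854.8 -218.3] [5.1 2.2] 36.6
side red 5 px 213.0 196.0 mean [ 0.6701 -0.0663  0.1792] ztop 0.1826 rect [669.7 -66.4] [1.9 4.8] 55.1
side green 18 px 160.0 159.0 mean [ 0.8606 -0.1929  0.1954] ztop 0.2121 rect [ 861.1 -192.9] [2.5 6.6] 7.6
side green 60 px 202.0 240.0 mean [0.6692 0.1057 0.1994] ztop 0.2061 rect [670.  107.9] [61.7  4.8] 83.2
side green 71 px 250.0 251.0 mean [0.5386 0.1262 0.1944] ztop 0.2061 rect [538.9 122.1] [61.2  3.8] 84.4
```

```bash
python3 - <<'E'
import cv2,numpy as np
a=cv2.imread('pics/scene1.png')[130:260,190:350];a=cv2.resize(a,None,fx=4,fy=4,interpolation=cv2.INTER_CUBIC);cv2.imwrite('pics/sc1z.png',a)
E
```

```text
(no output)
```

View pics/wrist1.png

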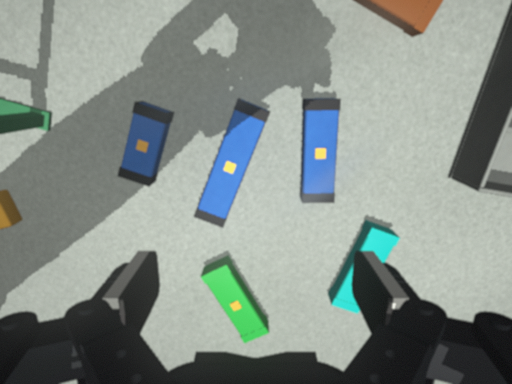

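View pics/sc1z.png

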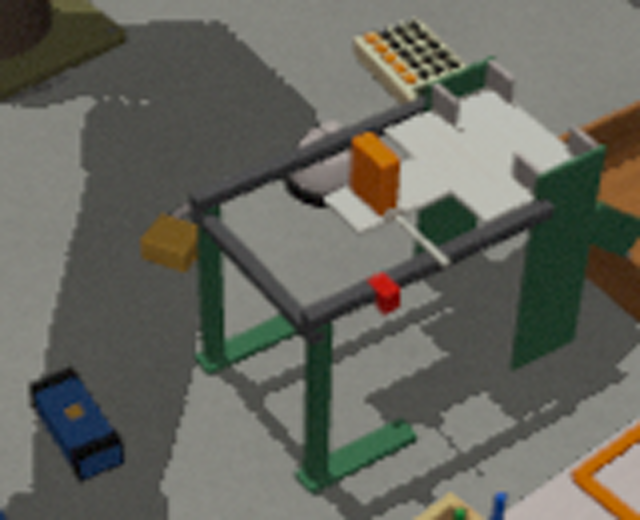

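In the wrist view the mid case is at (320,153), the long one at (230,168) and the short one at (142,146). The case next to its left end is the long one. I'll locate the mid case's stud and its whole outline, including the black ends.

```bash
python3 - <<'E'
from h import *
D=np.load('wrist1.npz');P=cloud('wrist',D['d'],D['p'],D['r'])
print('stud',P[150:157,317:324].reshape(-1,3).mean(0))
for f,box in[('wrist1',(90,215,290,350))]:
    Q=P[box[0]:box[1],box[2]:box[3]].reshape(-1,3);Q=Q[(Q[:,2]>.022)&(Q[:,2]<.032)]
    print(len(Q),cv2.minAreaRect((Q[:,:2]*1000).astype(np.float32)))
D=np.load('scene1.npz');P=cloud('scene',D['d']);Q=P[250:300,130:180].reshape(-1,3);Q=Q[(Q[:,2]>.022)&(Q[:,2]<.034)]
print(cv2.minAreaRect((Q[:,:2]*1000).astype(np.float32)))
Rm=R.from_rotvec(D['r']).as_matrix();print('toolx ang',np.degrees(np.arctan2(Rm[1,0],Rm[0,0])),'z',Rm[:,2])
E
```

```text
stud [ 0.52627857 -0.43720319  0.02655797]
3487 ((526.6876220703125, -437.57196044921875), (119.96961975097656, 38.81657028198242), 10.661266326904297)
((519.1624145507812, -399.20831298828125), (121.5902099609375, 120.84854888916016), 10.276896476745605)
toolx ang -80.32029268695375 z [-0.02117439  0.01067736 -0.99971878]
```

```bash
cat > go.py <<'E'
from h import *
def go(x,y,z,yaw):
    s=robot.observe();p=s['tcp_pos'];Rm=R.from_rotvec(s['ee_rot'])
    a=np.radians(yaw);T=np.array([[np.cos(a),np.sin(a),0],[np.sin(a),-np.cos(a),0],[0,0,-1]])
    print('t',s['t'],'turn',(Rm.inv()*R.from_matrix(T)).as_rotvec().round(4),'tool shift now cm',(Rm.inv().apply(np.array([x,y,z])-p)*100).round(2),'in target axes',((np.array([x,y,z])-p)@T*100).round(2))
E
python3 -c "
from go import *
go(.5265,-.4375,.3,-79.34)"
```

```text
t 1.9167 turn [ 0.0185  0.0139 -0.0058] tool shift now cm [ 7.06 -0.4  13.14] in target axes [ 6.88 -0.12 13.24]
```

Call:
apply_moves --pt "2.3 -0.1 3.4 0.0185 0.014 -0.006" --pt "2.3 0 3.4 0 0 0" --pt "2.3 0 3.4 0 0 0" --pt "0 0 3 0 0 0" --pt "0 0 0 0 0 0"

```text
t: 2.33
tcp_pos: [0.528, -0.4403, 0.3013]
ee_rot: [-2.435, 1.985, -0.019]
ft_force: [-1.0, 0.9, -2.3]
gripper_width: 0.999
```

```bash
python3 -c "
from m import *
cap('wrist','wrist2');seg('wrist','wrist2','blue',(-.01,.06),100)
from go import *
go(.5265,-.4375,.176,-79.34)
D=np.load('wrist2.npz');P=cloud('wrist',D['d'],D['p'],D['r']);hsv=cv2.cvtColor(D['im'],cv2.COLOR_BGR2HSV)
"
```

```text
wrist blue 151 px 10.0 127.0 mean [ 0.5427 -0.2509  0.0151] ztop 0.022 rect [ 542.5 -252.4] [15.6  1.1] 80.5
wrist blue 6681 px 118.0 207.0 mean [ 0.4974 -0.3396  0.0255] ztop 0.0265 rect [ 491.6 -338.3] [ 37.  126.9] 77.6
wrist blue 5036 px 247.0 193.0 mean [ 0.529  -0.4366  0.0257] ztop 0.0265 rect [ 526.1 -437.3] [96.  35.8] 10.8
wrist blue 1692 px 11.0 181.0 mean [ 0.5008 -0.2539  0.0183] ztop 0.0256 rect [ 497.  -252.6] [10.3 65.2] 85.6
t 2.3833 turn [-0.0098 -0.0126  0.0169] tool shift now cm [-0.52  0.25 12.84] in target axes [-0.36  0.13 12.84]
```

View pics/wrist2.png

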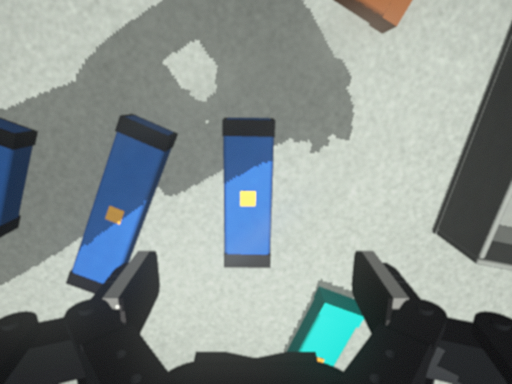

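Call:
apply_moves --pt "-0.35 0.15 2 -0.01 -0.0125 0.017" --pt "0 0 3 0 0 0" --pt "0 0 2.5 0 0 0" --pt "0 0 0 0 0 0" --gripper 0.45

```text
t: 2.72
tcp_pos: [0.5294, -0.439, 0.2379]
ee_rot: [2.421, -2.0, 0.022]
ft_force: [-0.3, 0.9, -0.5]
gripper_width: 0.728
```

```bash
python3 -c "
from go import *
go(.5265,-.4375,.176,-79.34);print(robot.observe()['gripper_width'])
"
```

```text
t 2.7167 turn [-0.008  -0.0116  0.0042] tool shift now cm [-0.27  0.3   6.18] in target axes [-0.2   0.25  6.19]
0.7279237011661607
```

Call:
apply_moves --pt "-0.25 0.3 1.5 -0.01 -0.0125 0.004" --pt "0 0 2.3 0 0 0" --pt "0 0 1.2 0 0 0" --pt "0 0 0 0 0 0"

```text
t: 3.05
tcp_pos: [0.5286, -0.4381, 0.1954]
ee_rot: [2.42, -2.001, 0.014]
ft_force: [-0.4, 0.6, -0.3]
gripper_width: 0.725
```

```bash
python3 -c "
from go import *
go(.5265,-.4375,.176,-79.34);print(robot.observe()['gripper_width'])
"
```

```text
t 3.05 turn [-0.0041 -0.0081  0.003 ] tool shift now cm [-0.11  0.2   1.94] in target axes [-0.1   0.2   1.94]
0.724712906161887
```

Call:
apply_moves --pt "-0.15 0.25 1.2 -0.01 -0.014 0.004" --pt "0 0 1.0 -0.004 -0.006 0" --pt "0 0 0.1 0 0 0" --pt "0 0 0 0 0 0"

```text
t: 3.38
tcp_pos: [0.5269, -0.438, 0.1751]
ee_rot: [2.417, -2.006, -0.019]
ft_force: [0.4, 0.4, -0.4]
gripper_width: 0.725
```

```bash
python3 -c "
from go import *
go(.5265,-.4375,.176,-79.34)
cap('wrist','wrist3')
"
```

```text
t 3.3833 turn [ 0.0082  0.0093 -0.0009] tool shift now cm [-0.05  0.03 -0.09] in target axes [-0.05  0.03 -0.09]
```

View pics/wrist3.png

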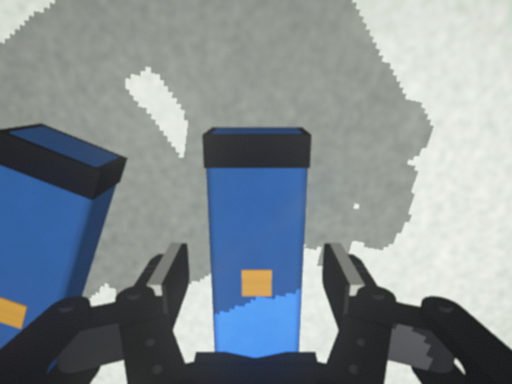

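The fingers straddle the mid case, with its stud at (257,283) between them, and the long case is clear on the left. I'll close the gripper.

Call:
apply_moves --pt "0 0 0 0.008 0.009 0" --pt "0 0 0 0 0 0" --pt "0 0 0 0 0 0" --pt "0 0 0 0 0 0" --pt "0 0 0 0 0 0" --gripper -1 --squeeze 40

```text
t: 3.85
tcp_pos: [0.5275, -0.4385, 0.1773]
ee_rot: [2.417, -2.007, 0.006]
ft_force: [0.4, -0.0, -0.9]
gripper_width: 0.439
```

Call:
apply_moves --pt "0 0 -1.5 0 0 0" --pt "0 0 -3 0 0 0" --pt "0 0 -4 0 0 0" --pt "0 0 -4 0 0 0" --pt "0 0 0 0 0 0"

```text
t: 4.27
tcp_pos: [0.5259, -0.4371, 0.305]
ee_rot: [-2.417, 2.006, 0.01]
ft_force: [1.6, -1.1, 0.5]
gripper_width: 0.434
```

```bash
python3 -c "
from go import *
go(.60,.112,.45,-96)
cap('wrist','wrist4')
"
```

```text
t 4.2667 turn [0.0045 0.0051 0.2899] tool shift now cm [-52.69 -17.33 -14.26] in target axes [-55.38  -1.63 -14.5 ]
```

View pics/wrist4.png

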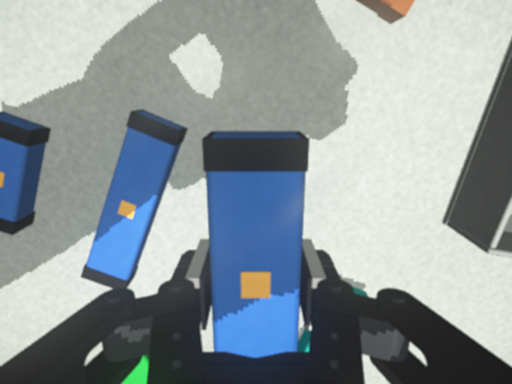

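Call:
apply_moves --pt "-1.5 0 -3.5 0 0 0.07" --pt "-3 0 -2.8 0 0 0.075" --pt "-3 0 -2.8 0 0 0.075" --pt "-3 0 -2.8 0 0 0.075" --pt "-3.5 0 -2 0 0 0"

```text
t: 4.73
tcp_pos: [0.5216, -0.2994, 0.4338]
ee_rot: [2.065, -2.362, -0.044]
ft_force: [1.4, -1.0, -0.6]
gripper_width: 0.438
```

Call:
apply_moves --pt "-4 0 -1 0 0 0" --pt "-4 0.5 -0.5 0 0 0" --pt "-4 0.5 -0.5 0 0 0" --pt "-4 0.5 0 0 0 0" --pt "-4 0.5 0 0 0 0"

```text
t: 5.15
tcp_pos: [0.5273, -0.0936, 0.4629]
ee_rot: [2.061, -2.37, -0.033]
ft_force: [0.8, 0.9, -1.6]
gripper_width: 0.435
```

```bash
python3 -c "
from go import *
go(.50,.06,.5,-96)
"
```

```text
t 5.15 turn [ 0.0164  0.0132 -0.0346] tool shift now cm [-14.88   4.9   -3.43] in target axes [-14.99   4.32  -3.71]
```

Call:
apply_moves --pt "-3.6 1.2 -1 0.016 0.013 -0.035" --pt "-3.7 1.1 -1 0 0 0" --pt "-3.7 1.1 -0.8 0 0 0" --pt "-3.2 1.1 -0.8 0 0 0" --pt "0 0 0 0 0 0"

```text
t: 5.57
tcp_pos: [0.4938, 0.0648, 0.4971]
ee_rot: [2.111, -2.324, -0.013]
ft_force: [0.1, -0.4, -1.7]
gripper_width: 0.439
```

```bash
python3 -c "
from m import *
cap('wrist','wrist5')
for k,z in [('green',(.17,.23)),('red',(.16,.23)),('orange',(.16,.26))]: seg('wrist','wrist5',k,z,10)
from go import *
go(.50,.06,.5,-96)
"
```

```text
wrist green 267 px 172.0 138.0 mean [0.539  0.1277 0.2037] ztop 0.2045 rect [538.8 127.4] [49.2  4.1] 84.0
t 5.6167 turn [0.0082 0.0016 0.0078] tool shift now cm [ 0.26 -0.61 -0.4 ] in target axes [ 0.25 -0.61 -0.39]
```

View pics/wrist5.png

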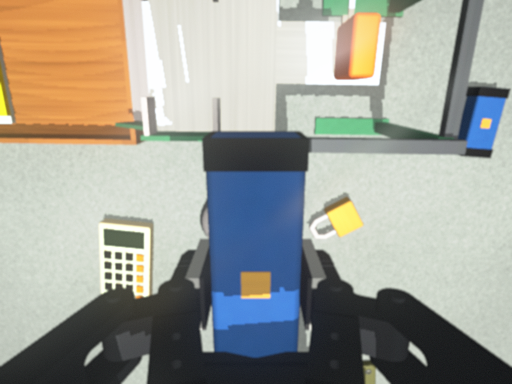

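The wrist camera sees the bay's -x half: steel walls at columns 150 and 217, the -x cheek at row 138, the handle at (365,45). I'll shift forward and up to see all of it.

Call:
apply_moves --pt "0 -2.5 -2 0.01 0 0.01" --pt "0 -2.5 -3 0 0 0" --pt "0 -2 -3 0 0 0" --pt "0 0 0 0 0 0"

```text
t: 5.95
tcp_pos: [0.5646, 0.0549, 0.567]
ee_rot: [2.092, -2.326, -0.015]
ft_force: [-1.4, -0.9, 0.2]
gripper_width: 0.434
```

```bash
python3 -c "
from m import *
cap('wrist','wrist6');cap('scene','scene6')
for k,z in [('green',(.17,.23)),('red',(.16,.23)),('orange',(.16,.26))]: seg('wrist','wrist6',k,z,10)
s=robot.observe();print(s['t'],s['tcp_pos'])
"
```

```text
wrist green 260 px 186.0 60.0 mean [0.669  0.1077 0.2036] ztop 0.2047 rect [669.2 106.1] [62.8  3.7] 84.0
wrist green 14 px 397.0 188.0 mean [ 0.512  -0.1043  0.1717] ztop 0.173 rect [ 512.1 -104.4] [11.4  1.2] 82.3
wrist green 178 px 186.0 194.0 mean [0.5395 0.1293 0.2032] ztop 0.2045 rect [539.4 130.1] [43.   4.4] 84.1
6.05 [0.56303216 0.0550839  0.56173528]
```

View pics/wrist6.png

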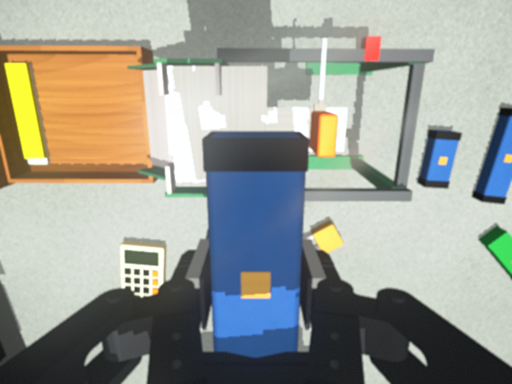

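```bash
python3 - <<'E'
from h import *
D=np.load('wrist6.npz');P=cloud('wrist',D['d'],D['p'],D['r']);im=D['im']
hsv=cv2.cvtColor(im,cv2.COLOR_BGR2HSV).astype(int);H,S,V=hsv[...,0],hsv[...,1],hsv[...,2]
def rect(m,t):
    q=P[m];print(t,len(q),q.mean(0).round(4),[np.round(a,1) for a in cv2.minAreaRect((q[:,:2]*1000).astype(np.float32))])
Z=P[...,2];ok=D['d']>0
B=np.zeros_like(ok);B[95:165,300:345]=1
rect(B&ok&(Z>.224)&(Z<.238)&(S>120),'handle top')
B[:]=0;B[25:70,355:390]=1;rect(B&ok&((H<6)|(H>172))&(S>150)&(Z>.181)&(Z<.21),'clip')
print(np.sort(Z[B&ok&((H<6)|(H>172))&(S>150)])[::10].round(3))
B[:]=0;B[35:105,315:330]=1;m=B&ok&(Z>.183)&(Z<.2);rect(m,'pointer')
q=P[m];q=q[np.argsort(-q[:,0])];print('tip',q[:12:3].round(4))
# walls: z>.197 near bay
B[:]=0;B[55:205,155:230]=1;m=B&ok&(Z>.197)&(Z<.212)
q=P[m];a=np.radians(-6);ex=np.array([np.cos(a),np.sin(a)]);ey=np.array([-ex[1],ex[0]])
X=q[:,:2]@ex*1000;Y=q[:,:2]@ey*1000
print('u range',np.percentile(X,[0,1,99,100]),'v',np.percentile(Y,[0,1,99,100]))
big=np.full((200,200),255,np.uint8)
uu=X-X.min();vv=Y-Y.min();big[np.clip(uu.astype(int),0,199),np.clip(vv.astype(int),0,199)]=0
cv2.imwrite('pics/top6.png',cv2.resize(big,None,fx=3,fy=3,interpolation=0));print(X.min(),Y.min())
E
```

```text
handle top 791 [ 0.59   -0.0146  0.2293] [array([589.6, -15. ]), array([17.2, 39.9]), np.float64(85.4)]
clip 246 [ 0.661  -0.0725  0.1829] [array([661.9, -72.5]), array([13.4, 19.9]), np.float64(85.0)]
[0.181 0.181 0.182 0.182 0.182 0.182 0.182 0.182 0.183 0.183 0.183 0.183
 0.183 0.183 0.183 0.183 0.183 0.183 0.183 0.183 0.184 0.184 0.184 0.184
 0.184]
pointer 330 [ 0.646  -0.0222  0.1855] [array([645.8, -22.4]), array([12.9, 61.8]), np.float64(85.5)]
tip [[ 0.6766 -0.0242  0.1856]
 [ 0.6762 -0.0268  0.1867]
 [ 0.6757 -0.0241  0.1859]
 [ 0.6752 -0.0236  0.1834]]
u range [520.61465651 521.02980025 656.25654043 656.35222425] v [143.13489527 144.95753524 205.76613543 207.6039481 ]
520.6146565106839 143.13489526597547
```

View pics/top6.png

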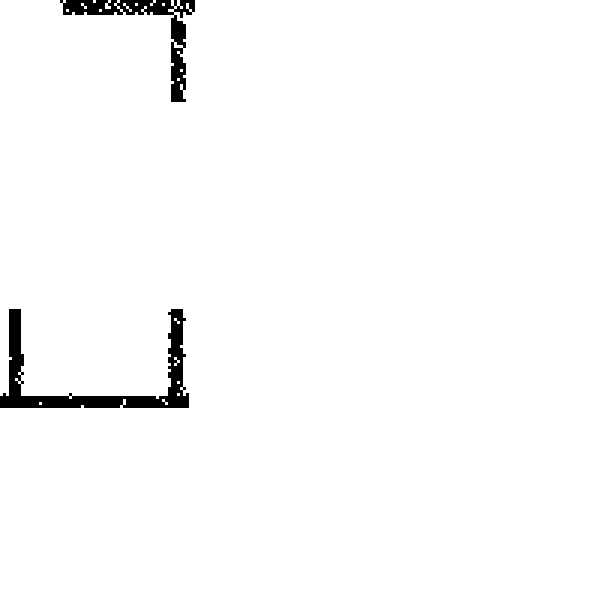

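```bash
python3 - <<'E'
from h import *
c=robot.camera_params('wrist')
for f in['wrist4','wrist6']:
    D=np.load(f+'.npz');P=cloud('wrist',D['d'],np.zeros(3),np.zeros(3))*1000;im=D['im']
    hsv=cv2.cvtColor(im,cv2.COLOR_BGR2HSV).astype(int);H,S,V=hsv[...,0],hsv[...,1],hsv[...,2]
    B=np.zeros(H.shape,bool);B[265:305,235:278]=1
    m=B&(H>10)&(H<32)&(S>100)&(V>100);q=P[m];print('stud tool',len(q),(q.min(0)/2+q.max(0)/2).round(1),q.mean(0).round(1))
    B[:]=0;B[130:350,195:320]=1
    m=B&(D['d']>0);q=P[m];q=q[(abs(q[:,0])<26)];zt=np.median(P[175:260,220:290,2]);print('top z',zt)
    q=q[(abs(q[:,2]-zt)<2.5)&(abs(q[:,0])<22)];print(cv2.minAreaRect(q[:,:2].astype(np.float32)),q.min(0),q.max(0))
    for v in range(140,350,30):
        r=P[v,190:320];g=r[(abs(r[:,2]-zt)<3)&(abs(r[:,0])<24)];print(v,g[:,1].mean().round(1),g[:,0].min().round(1),g[:,0].max().round(1),g[:,2].mean().round(1))
E
```

```text
stud tool 709 [  0.2 -33.1  91.3] [1.000e-01 0.000e+00 1.486e+02]
top z 150.62751767087207
((0.018558502197265625, -12.071945190429688), (43.85992431640625, 94.60040283203125), 1.0799540281295776) [-21.92790976 -59.20472231 148.14085308] [ 21.94171847  35.59011367 153.12742435]
140 -58.0 -19.2 19.4 150.2
170 -47.0 -18.7 19.2 150.3
200 -35.2 -18.7 19.0 150.8
230 -22.8 -18.3 18.5 150.8
260 -10.0 -23.7 23.7 150.2
290 3.8 -18.5 18.9 150.4
320 18.7 -18.2 18.7 150.6
stud tool 725 [  0.2 -33.   91.2] [  0.2   0.5 149. ]
top z 150.6093946429112
((0.021953582763671875, -11.899482727050781), (94.65325164794922, 43.80603790283203), 89.55826568603516) [-21.87601751 -59.17239053 148.11312477] [ 21.9284879   35.57094084 153.10925087]
140 -58.0 -19.1 19.2 150.2
170 -47.0 -18.9 19.1 150.2
200 -35.2 -18.3 18.4 150.8
230 -22.9 -18.3 18.7 150.7
260 -10.0 -23.4 23.6 150.2
290 3.9 -18.6 18.9 150.5
320 18.7 -18.3 18.6 150.6
```

```bash
python3 -c "
from go import *
go(.6035,.1126,.41,-96.1)"
```

```text
t 6.05 turn [ 0.0245 -0.0036  0.0006] tool shift now cm [-6.2  -3.79 15.06] in target axes [-6.15 -3.41 15.17]
```

Call:
apply_moves --pt "-2 -1.1 2.5 0.024 -0.004 0" --pt "-2 -1.1 3.3 0 0 0" --pt "-2 -1.1 3.3 0 0 0" --pt "0 0 3.5 0 0 0" --pt "0 0 1.5 0 0 0"

```text
t: 6.47
tcp_pos: [0.6001, 0.1088, 0.4134]
ee_rot: [-2.093, 2.343, -0.003]
ft_force: [0.3, -1.0, -3.1]
gripper_width: 0.438
```

Call:
apply_moves --pt "0 0 0 0 0 0"

```text
t: 6.55
tcp_pos: [0.5982, 0.1085, 0.4059]
ee_rot: [2.086, -2.336, -0.008]
ft_force: [-0.8, -0.3, -2.5]
gripper_width: 0.439
```

```bash
python3 -c "
from go import *
go(.6035,.1126,.39,-96.1)"
```

```text
t 6.55 turn [ 0.0103 -0.0035 -0.0063] tool shift now cm [-0.48 -0.5   1.58] in target axes [-0.47 -0.48  1.59]
```

Call:
apply_moves --pt "-0.5 -0.5 0.8 0.01 -0.004 -0.006" --pt "0 0 0.5 0 0 0" --pt "0 0 0 0 0 0"

```text
t: 6.8
tcp_pos: [0.6021, 0.1118, 0.3883]
ee_rot: [2.096, -2.334, -0.006]
ft_force: [-0.5, 0.1, -1.8]
gripper_width: 0.435
```

```bash
python3 - <<'E'
from go import *
go(.6035,.1126,.39,-96.1)
cap('wrist','wrist7');cap('scene','scene7');cap('side','side7')
go(.6035,.1126,.39,-96.1)
a=cv2.imread('pics/scene7.png')[110:230,250:390];cv2.imwrite('pics/sc7z.png',cv2.resize(a,None,fx=5,fy=5,interpolation=cv2.INTER_CUBIC))
a=cv2.imread('pics/side7.png')[170:300,170:310];cv2.imwrite('pics/sd7z.png',cv2.resize(a,None,fx=4,fy=4,interpolation=cv2.INTER_CUBIC))
E
```

```text
t 6.8 turn [ 0.0061 -0.0009 -0.0012] tool shift now cm [-0.09 -0.13 -0.17] in target axes [-0.09 -0.14 -0.17]
t 6.95 turn [ 0.0022  0.     -0.0013] tool shift now cm [-0.08 -0.08  0.08] in target axes [-0.08 -0.08  0.08]
```

View pics/wrist7.png

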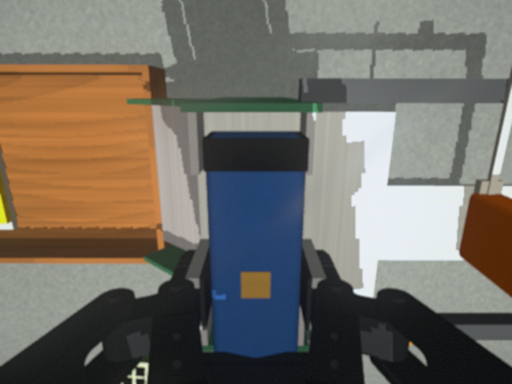

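View pics/sc7z.png

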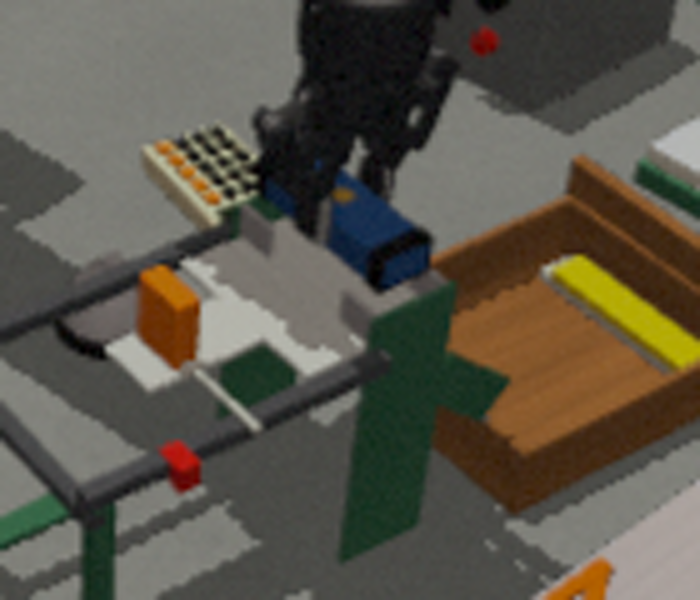

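View pics/sd7z.png

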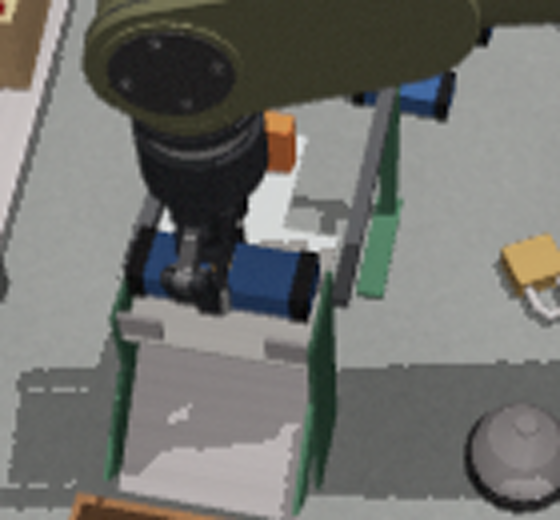

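The case hangs over the bay, with wall tops at columns 200 and 306 in the wrist view and the case at columns 205–307. I'll measure the cheek and walls relative to the tool in this view.

```bash
python3 - <<'E'
from h import *
D=np.load('wrist7.npz');P=cloud('wrist',D['d'],np.zeros(3),np.zeros(3))*1000
W=cloud('wrist',D['d'],D['p'],D['r'])
for v in (108,112,116,120,125,128):
    r=[(u,*P[v,u].round(1)) for u in range(185,330) if 175<P[v,u,2]<192]
    r=np.array(r)
    L=r[r[:,0]<250];Rr=r[r[:,0]>=250]
    print(v,'L',L[[0,-1]].tolist() if len(L) else 0,'R',Rr[[0,-1]].tolist() if len(Rr) else 0)
for u in (180,220,253,280):
    print(u,[(v,*P[v,u,1:].round(1)) for v in range(96,116) if 170<P[v,u,2]<200])
E
```

```text
108 L [[185.0, -31.5, -67.9, 184.4], [249.0, -2.7, -67.9, 183.3]] R [[250.0, -2.3, -67.9, 183.2], [322.0, 30.1, -67.9, 184.1]]
112 L [[188.0, -30.0, -66.2, 183.0], [198.0, -26.5, -65.9, 188.9]] R [[305.0, 23.2, -65.9, 188.6], [315.0, 27.2, -66.1, 185.0]]
116 L [[188.0, -30.3, -64.4, 183.9], [199.0, -26.6, -63.9, 191.7]] R [[305.0, 23.3, -64.1, 188.8], [315.0, 27.3, -64.3, 185.4]]
120 L [[188.0, -30.3, -62.6, 183.4], [199.0, -26.7, -62.0, 191.7]] R [[305.0, 23.3, -62.3, 188.2], [315.0, 27.3, -62.5, 184.7]]
125 L [[188.0, -30.7, -60.3, 184.8], [199.0, -26.6, -59.8, 190.2]] R [[304.0, 23.2, -59.8, 190.1], [315.0, 27.5, -60.3, 184.9]]
128 L [[188.0, -30.6, -59.1, 183.6], [199.0, -26.7, -58.4, 190.3]] R [[304.0, 23.4, -58.3, 191.3], [314.0, 27.0, -58.9, 184.7]]
180 [(103, np.float64(-70.0), np.float64(184.3)), (104, np.float64(-69.6), np.float64(184.4)), (105, np.float64(-69.1), np.float64(186.0))]
220 [(102, np.float64(-70.4), np.float64(188.5)), (103, np.float64(-70.0), np.float64(183.4)), (104, np.float64(-69.6), np.float64(184.0)), (105, np.float64(-69.2), np.float64(183.6)), (106, np
[... 471 characters left out ...]
 np.float64(183.1)), (107, np.float64(-68.3), np.float64(185.1)), (108, np.float64(-67.9), np.float64(183.6)), (109, np.float64(-67.4), np.float64(184.5)), (110, np.float64(-67.0), np.float64(183.9)), (111, np.float64(-66.6), np.float64(183.4))]
280 [(102, np.float64(-70.4), np.float64(188.8)), (103, np.float64(-70.1), np.float64(182.9)), (104, np.float64(-69.6), np.float64(185.1)), (105, np.float64(-69.2), np.float64(182.9)), (106, np.float64(-68.7), np.float64(184.3)), (107, np.float64(-68.3), np.float64(183.3)), (108, np.float64(-67.9), np.float64(183.8)), (109, np.float64(-67.4), np.float64(183.9)), (110, np.float64(-67.0), np.float64(183.5)), (111, np.float64(-66.5), np.float64(184.4))]
```

```bash
python3 - <<'E'
from go import *
D=np.load('wrist7.npz');Rm=R.from_rotvec(D['r']);t=D['p']+Rm.apply([-.0018,-.0024,0]);print(D['p'],t,D['p'][2]-.0314)
go(t[0],t[1],.358,-96.1)
E
```

```text
[0.60205857 0.11182454 0.38831243] [0.60463809 0.11335615 0.38829636] 0.356912433338927
t 6.95 turn [ 0.0022  0.     -0.0013] tool shift now cm [-0.17 -0.2   3.28] in target axes [-0.17 -0.19  3.28]
```

Call:
apply_moves --pt "-0.17 -0.2 0 0.002 0 -0.001" --pt "0 0 0.5 0 0 0" --pt "0 0 0 0 0 0"

```text
t: 7.2
tcp_pos: [0.6057, 0.1133, 0.39]
ee_rot: [-2.095, 2.333, -0.007]
ft_force: [-1.1, -0.2, -2.3]
gripper_width: 0.434
```

```bash
python3 -c "
from go import *
go(.6046,.1134,.358,-96.1)"
```

```text
t 7.2 turn [-0.0071  0.0015 -0.0007] tool shift now cm [0.   0.14 3.2 ] in target axes [-0.    0.11  3.2 ]
```

Call:
apply_moves --pt "0 0.1 0.8 -0.007 0.001 0" --pt "0 0 0.8 0 0 0" --pt "0 0 0 0 0 0"

```text
t: 7.45
tcp_pos: [0.6051, 0.1135, 0.3745]
ee_rot: [-2.098, 2.335, -0.002]
ft_force: [-0.4, 0.2, -3.1]
gripper_width: 0.436
```

```bash
python3 -c "
from go import *
go(.6046,.1134,.358,-96.1)"
```

```text
t 7.45 turn [-0.0029  0.001  -0.0007] tool shift now cm [0.01 0.05 1.65] in target axes [0.01 0.05 1.65]
```

Call:
apply_moves --pt "0 0.05 0.6 -0.003 0.001 0" --pt "0 0 0.6 0 0 0" --pt "0 0 0 0 0 0"

```text
t: 7.7
tcp_pos: [0.6043, 0.1135, 0.36]
ee_rot: [2.098, -2.336, -0.002]
ft_force: [0.0, -0.1, -1.3]
gripper_width: 0.438
```

```bash
python3 -c "
from go import *
go(.6046,.1134,.357,-96.1)
cap('wrist','wrist8');D=np.load('wrist8.npz');P=cloud('wrist',D['d'],np.zeros(3),np.zeros(3))*1000
print(np.median(P[150:240,220:290,2]))
for v in (125,120,115): print([(u,*P[v,u].round(1)) for u in list(range(175,205,2))+list(range(300,340,2)) if P[v,u,2]<175])
"
```

```text
t 7.7 turn [ 0.0023 -0.0005 -0.0006] tool shift now cm [ 0.01 -0.03  0.3 ] in target axes [ 0.01 -0.03  0.3 ]
150.5678145795402
[(179, np.float64(-28.2), np.float64(-62.9), np.float64(155.5)), (181, np.float64(-27.4), np.float64(-62.9), np.float64(155.4)), (183, np.float64(-26.7), np.float64(-62.9), np.float64(155.5)), (185, np.float64(-26.1), np.float64(-62.8), np.float64(156.1)), (187, np.float64(-25.2), np.float64(-62.9), np.float64(155.6)), (189, np.float64(-24.5), np.float64(-62.9), np.float64(155.6)), (191, np.float64(-24.6), np.float64(-62.5), np.float64(159.9)), (193, np.float64(-24.6), np.float64(-62.1), np.float64(164.0)), (195, np.float64(-24.7), np.float64(-61.7), np.float64(169.2)), (197, np.float64(-24.6), np.float64(-61.3), np.float64(173.6)), (314, np.float64(25.3), np.float64(-61.1), np.float64(175.0)), (316, np.float64(25.5), np.float64(-61.4), np.float64(171.7)), (318, np.float64(25.4), np.float64(-61.9), np.float64(166.6)), (320, np.float64(25.3), np.float64(-62.3), np.float64(161.8)), (322, np.float64(25.5), np.float64(-62.5), np.float64(159.0)), (324, np.float64
[... 4037 characters left out ...]
55.6)), (318, np.float64(23.3), np.float64(-66.4), np.float64(156.4)), (320, np.float64(24.2), np.float64(-66.4), np.float64(157.1)), (322, np.float64(24.8), np.float64(-66.4), np.float64(156.3)), (324, np.float64(25.3), np.float64(-66.5), np.float64(155.4)), (326, np.float64(26.2), np.float64(-66.4), np.float64(155.9)), (328, np.float64(26.9), np.float64(-66.4), np.float64(155.8)), (330, np.float64(27.5), np.float64(-66.5), np.float64(155.4)), (332, np.float64(28.5), np.float64(-66.4), np.float64(156.3)), (334, np.float64(29.1), np.float64(-66.4), np.float64(156.0)), (336, np.float64(29.8), np.float64(-66.5), np.float64(155.5)), (338, np.float64(30.5), np.float64(-66.4), np.float64(155.7))]
```

View pics/wrist8.png

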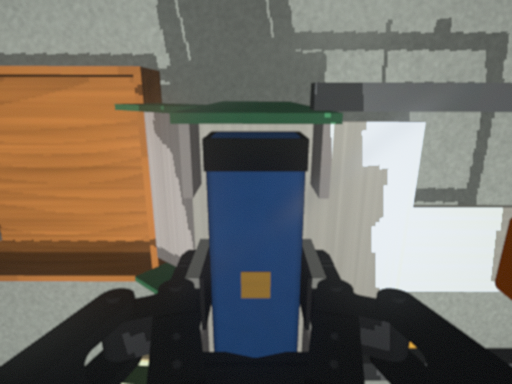

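The case sits centred in the bay: walls at -24.6 and +25.4 mm, cheek at about -64 mm, roughly 3 mm above the floor. I'll lower that last bit and release.

Call:
apply_moves --pt "0 0 0.2 0 0 0" --pt "0 0 0.2 0 0 0" --pt "0 0 0.1 0 0 0"

```text
t: 8.0
tcp_pos: [0.6046, 0.1136, 0.3563]
ee_rot: [2.099, -2.336, -0.001]
ft_force: [-3.9, 0.0, 6.7]
gripper_width: 0.438
```

```bash
python3 -c "
from go import *
go(.6046,.1134,.357,-96.1);print(robot.observe()['ft_force'])"
```

```text
t 8.0 turn [ 0.001  -0.0003 -0.0006] tool shift now cm [ 0.02 -0.   -0.07] in target axes [ 0.02 -0.   -0.07]
[-3.86438242  0.04567537  6.7093865 ]
```

The force shows contact with the floor, so I'll open to about 62 mm.

Call:
apply_moves --pt "0 0 0 0 0 0" --pt "0 0 0 0 0 0" --pt "0 0 0 0 0 0" --gripper 0.5

```text
t: 8.25
tcp_pos: [0.605, 0.1136, 0.3577]
ee_rot: [-2.098, 2.336, -0.002]
ft_force: [0.6, 0.4, 0.7]
gripper_width: 0.748
```

Call:
apply_moves --pt "0 0 -1 0 0 0" --pt "0 0 -2 0 0 0" --pt "0 0 -3 0 0 0" --pt "0 0 -3 0 0 0" --pt "0 0 0 0 0 0"

```text
t: 8.67
tcp_pos: [0.6045, 0.1135, 0.4513]
ee_rot: [2.098, -2.336, -0.002]
ft_force: [0.1, -0.0, 1.7]
gripper_width: 0.748
```

```bash
python3 - <<'E'
from go import *
cap('wrist','wrist9')
D=np.load('wrist9.npz');P=cloud('wrist',D['d'],D['p'],D['r']);im=D['im']
hsv=cv2.cvtColor(im,cv2.COLOR_BGR2HSV).astype(int);H,S,V=hsv[...,0],hsv[...,1],hsv[...,2]
m=(D['d']>0)&(H>105)&(H<125)&(S>130)&(P[...,2]>.19)&(P[...,2]<.22)
print(P[m].mean(0))
s=robot.observe();print(s['t'],s['tcp_pos'],s['ft_force'])
E
```

```text
[0.60820208 0.11389936 0.20571724]
8.7167 [0.60427133 0.11345904 0.44877735] [ 0.2966266  -0.08926541  0.31195186]
```

View pics/wrist9.png

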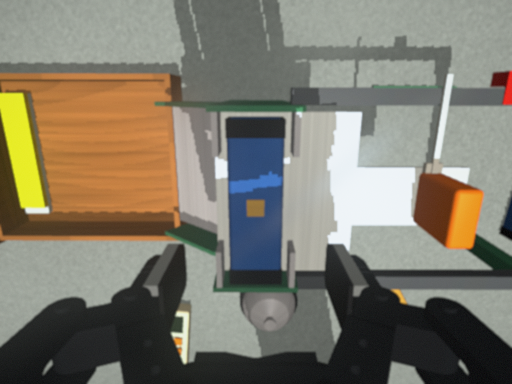

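The case lies flat in the bay with its top at 0.206. Next I'll move over the handle.

Call:
apply_moves --pt "3 0 0 0 0 0" --pt "4 0 0 0 0 0" --pt "4 0 0 0 0 0" --pt "2 0 0 0 0 0" --pt "0 0 0 0 0 0"

```text
t: 9.13
tcp_pos: [0.5895, -0.0183, 0.4485]
ee_rot: [2.105, -2.328, -0.004]
ft_force: [0.4, -0.5, 0.0]
gripper_width: 0.75
```

```bash
cat > st.py <<'E'
from go import *
def st(f):
    cap('wrist',f)
    D=np.load(f+'.npz');P=cloud('wrist',D['d'],D['p'],D['r']);im=D['im']
    hsv=cv2.cvtColor(im,cv2.COLOR_BGR2HSV).astype(int);H,S,V=hsv[...,0],hsv[...,1],hsv[...,2]
    Z=P[...,2];ok=D['d']>0
    a=np.radians(-6.1);ex=np.array([np.cos(a),np.sin(a)]);ey=np.array([-ex[1],ex[0]]);o=np.array([.6046,.1134])
    def rep(t,m):
        q=P[m]
        if len(q)<5: print(t,'none');return
        d=(q[:,:2]-o)*1000;X=d@ex;Y=d@ey
        print(t,len(q),'world',q.mean(0).round(4),'st x',np.percentile(X,[1,99]).round(1),'st y',np.percentile(Y,[1,99]).round(1),'midy',Y.mean().round(1),(np.percentile(Y,1)/2+np.percentile(Y,99)/2).round(1))
    rep('handle',ok&(H>3)&(H<18)&(S>150)&(Z>.225)&(Z<.237))
    rep('clip',ok&((H<6)|(H>172))&(S>150)&(Z>.179)&(Z<.215)&(P[...,0]>.64))
    d=(P[...,:2]-o)*1000;X=d@ex;Y=d@ey
    # pointer: light, beyond x 40..82
    rep('pointer',ok&(X>60)&(X<83)&(Y<-100)&(Y>-230)&(S<60)&(V>110)&(Z>.178)&(Z<.2))
    s=robot.observe();print(s['t'],s['tcp_pos'],s['ft_force'].round(1),s['gripper_width'])
E
python3 -c "
from st import *
st('wrist10')"
```

```text
handle 1301 world [ 0.5896 -0.0156  0.2294] st x [-19.6  18.4] st y [-138.2 -122.1] midy -129.9 -130.1
clip 684 world [ 0.6628 -0.0724  0.1827] st x [66.9 88.1] st y [-185.4 -171.9] midy -178.6 -178.6
pointer 1556 world [ 0.656  -0.0835  0.1823] st x [61.5 81.4] st y [-229.5 -113.3] midy -190.3 -171.4
9.1833 [ 0.58963636 -0.01714036  0.44843501] [-0.3 -0.3 -0.7] 0.7478018697161347
```

View pics/wrist10.png

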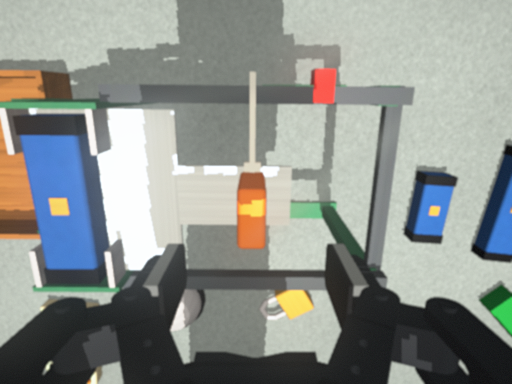

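The handle is at station y = -130.1, which matches the expected 130, and the clip at -178.6. That puts the needed travel at about 48.5 mm. I'll descend onto the handle.

```bash
python3 -c "
from go import *
go(.5902,-.0157,.366,-96.1)
D=np.load('wrist10.npz');P=cloud('wrist',D['d'],D['p'],D['r']);
for v in (80,90,110,130): print([P[v,u].round(4) for u in (251,252,253)])"
```

```text
t 9.1833 turn [0.0042 0.0004 0.0061] tool shift now cm [-0.15 -0.08  8.24] in target axes [-0.15 -0.04  8.24]
[array([ 0.6712, -0.024 ,  0.1857]), array([ 0.6711, -0.0246,  0.1867]), array([ 0.6711, -0.0253,  0.1853])]
[array([ 0.6649, -0.0233,  0.1863]), array([ 0.6648, -0.024 ,  0.186 ]), array([ 0.6647, -0.0246,  0.186 ])]
[array([ 0.652 , -0.0219,  0.1854]), array([ 0.6519, -0.0226,  0.1864]), array([ 0.6518, -0.0233,  0.185 ])]
[array([ 0.6386, -0.0205,  0.1859]), array([ 0.6385, -0.0212,  0.1851]), array([ 0.6384, -0.0219,  0.1854])]
```

Call:
apply_moves --pt "-0.15 -0.05 2 0.004 0 0.006" --pt "0 0 2.5 0 0 0" --pt "0 0 2 0 0 0" --pt "0 0 0 0 0 0"

```text
t: 9.52
tcp_pos: [0.5906, -0.0132, 0.3823]
ee_rot: [-2.097, 2.334, -0.001]
ft_force: [-0.5, -0.6, 0.0]
gripper_width: 0.749
```

```bash
python3 -c "
from go import *
go(.5902,-.0157,.366,-96.1)"
```

```text
t 9.5167 turn [-0.003   0.0027 -0.0001] tool shift now cm [0.25 0.02 1.63] in target axes [0.25 0.01 1.63]
```

Call:
apply_moves --pt "0.25 0 0.8 -0.003 0.003 0" --pt "0 0 0.8 0 0 0" --pt "0 0 0 0 0 0"

```text
t: 9.77
tcp_pos: [0.5906, -0.0134, 0.3654]
ee_rot: [2.103, -2.333, -0.002]
ft_force: [0.5, -0.1, -0.7]
gripper_width: 0.75
```

```bash
python3 -c "
from go import *
go(.5902,-.0157,.366,-96.1)
cap('wrist','wrist11')"
```

```text
t 9.7667 turn [0.0012 0.0003 0.003 ] tool shift now cm [ 0.23  0.02 -0.06] in target axes [ 0.23  0.01 -0.06]
```

View pics/wrist11.png

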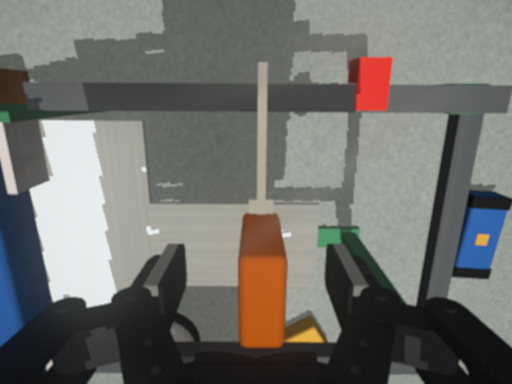

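Call:
apply_moves --pt "0.25 0 0 0 0 0.002" --pt "0 0 0 0 0 0" --pt "0 0 0 0 0 0" --pt "0 0 0 0 0 0" --pt "0 0 0 0 0 0" --gripper -1 --squeeze 60

```text
t: 10.23
tcp_pos: [0.5914, -0.016, 0.3698]
ee_rot: [-2.098, 2.333, -0.006]
ft_force: [0.4, 1.0, -4.1]
gripper_width: 0.202
```

Call:
apply_moves --pt "0 0 0 0 0 0" --pt "0 0 0 0 0 0"

```text
t: 10.4
tcp_pos: [0.5913, -0.016, 0.3698]
ee_rot: [-2.097, 2.333, -0.006]
ft_force: [-0.3, 0.4, -1.4]
gripper_width: 0.204
```

```bash
python3 -c "
from st import *
go(.5902,-.0157,.366,-96.1)
st('wrist12')"
```

```text
t 10.4 turn [-0.0055  0.0008 -0.0001] tool shift now cm [-0.02  0.12  0.38] in target axes [-0.02  0.11  0.38]
handle 4162 world [ 0.592  -0.0161  0.2294] st x [-19.5  18.5] st y [-138.8 -121.5] midy -130.1 -130.2
clip 1581 world [ 0.663  -0.0723  0.1827] st x [67.  88.2] st y [-185.5 -171.8] midy -178.4 -178.6
pointer 702 world [ 0.6598 -0.0425  0.1845] st x [60.2 82.6] st y [-210.8 -128.1] midy -149.2 -169.4
10.45 [ 0.59132528 -0.01605306  0.36984926] [ 0.   0.3 -1.6] 0.2053424758218257
```

View pics/wrist12.png

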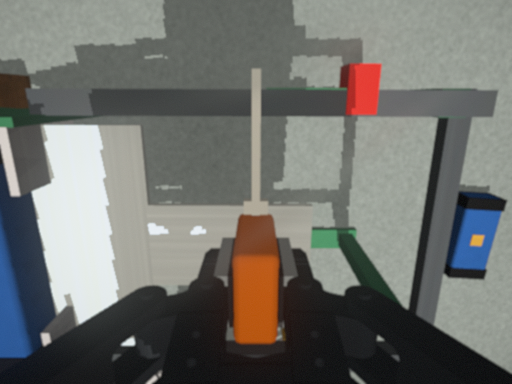

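The handle is gripped, 17 mm between pads, with the slide still home and the case in the bay. I'll pull about 48 mm.

Call:
apply_moves --pt "1.0 0 0 0 0 0" --pt "1.0 0 0 0 0 0" --pt "1.0 0 0 0 0 0" --pt "1.0 0 0 0 0 0" --pt "0 0 0 0 0 0"

```text
t: 10.87
tcp_pos: [0.5871, -0.0539, 0.3699]
ee_rot: [-2.095, 2.327, 0.003]
ft_force: [0.8, 5.7, -2.8]
gripper_width: 0.204
```

```bash
python3 -c "
from st import *
go(.5862,-.0642,.3698,-96.1)
st('wrist13')"
```

```text
t 10.8667 turn [-0.0056  0.0094  0.0017] tool shift now cm [ 1.03 -0.02 -0.  ] in target axes [ 1.03 -0.02  0.01]
handle 4199 world [ 0.5879 -0.0528  0.2294] st x [-19.8  18.4] st y [-175.7 -158.5] midy -167.0 -167.1
clip 1504 world [ 0.6627 -0.0725  0.1828] st x [67. 88.] st y [-185.4 -171.9] midy -178.6 -178.7
pointer 859 world [ 0.6556 -0.0682  0.1838] st x [60.2 82.7] st y [-227.2 -101.1] midy -175.2 -164.2
10.9167 [ 0.5871672  -0.05343973  0.36985055] [ 0.8  5.9 -2. ] 0.20064187240978162
```

Call:
apply_moves --pt "0.6 0 0 -0.005 0.009 0" --pt "0.7 0 0 0 0 0" --pt "0 0 0 0 0 0" --pt "0 0 0 0 0 0"

```text
t: 11.25
tcp_pos: [0.5864, -0.0636, 0.3698]
ee_rot: [-2.096, 2.328, 0.005]
ft_force: [1.0, 6.9, -0.6]
gripper_width: 0.198
```

```bash
python3 -c "
from st import *
go(.5862,-.0642,.3698,-96.1)
st('wrist14');cap('scene','scene14');cap('side','side14')"
```

```text
t 11.25 turn [-0.0035  0.0086  0.0019] tool shift now cm [0.06 0.01 0.  ] in target axes [0.06 0.01 0.  ]
handle 4170 world [ 0.5868 -0.0625  0.2294] st x [-19.8  18.4] st y [-185.5 -168.3] midy -176.8 -176.9
clip 950 world [ 0.6627 -0.0737  0.1828] st x [66.9 87.9] st y [-185.4 -172.1] midy -179.8 -178.7
pointer 731 world [ 0.655  -0.0616  0.1837] st x [60.  82.7] st y [-229.1 -100.9] midy -168.7 -165.0
11.3 [ 0.58638883 -0.06351202  0.36982906] [ 0.2  6.5 -2.2] 0.2011724601611134
```

View pics/wrist14.png

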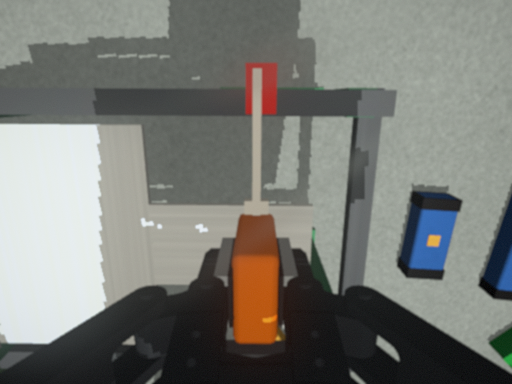

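View pics/side14.png

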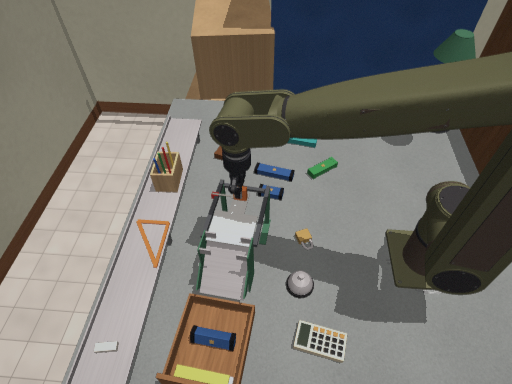

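View pics/scene14.png

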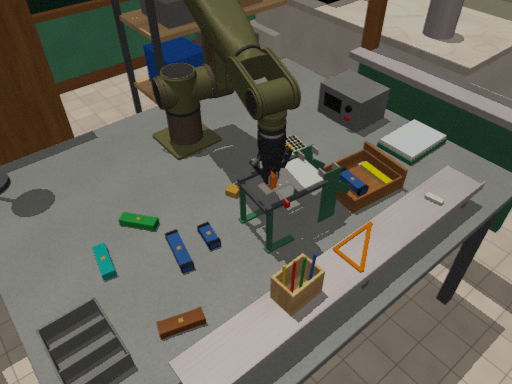

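The case is in the drawer, at (213,338) in the side view. The pointer, column 257 in the wrist view, is over the clip (247–277) but about 2 mm short of its middle. I'll nudge it and check that it holds.

Call:
apply_moves --pt "0.25 0 0 -0.003 0.008 0" --pt "0 0 0 0 0 0" --pt "0 0 0 0 0 0"

```text
t: 11.65
tcp_pos: [0.5866, -0.063, 0.3698]
ee_rot: [-2.098, 2.329, 0.004]
ft_force: [0.6, 6.1, -0.9]
gripper_width: 0.201
```

```bash
python3 -c "
from st import *
st('wrist15')"
```

```text
handle 4173 world [ 0.5869 -0.0621  0.2294] st x [-19.9  18.3] st y [-185.1 -167.8] midy -176.4 -176.5
clip 961 world [ 0.6627 -0.0737  0.1828] st x [66.9 87.9] st y [-185.3 -172.1] midy -179.9 -178.7
pointer 725 world [ 0.6551 -0.0625  0.1837] st x [60.  82.6] st y [-228.8 -101.1] midy -169.5 -165.0
11.7 [ 0.58661505 -0.06283623  0.36983714] [ 0.8  6.7 -2.6] 0.2007403636279695
```

Call:
apply_moves --pt "0 0 0 0 0 0" --pt "0 0 0 0 0 0" --pt "0 0 0 0 0 0" --pt "0 0 0 0 0 0" --pt "0 0 0 0 0 0"

```text
t: 12.12
tcp_pos: [0.5869, -0.0587, 0.3698]
ee_rot: [-2.098, 2.325, 0.007]
ft_force: [0.2, 6.2, -0.4]
gripper_width: 0.197
```

```bash
python3 -c "
from st import *
st('wrist16')"
```

```text
handle 4192 world [ 0.5874 -0.0573  0.2294] st x [-19.7  18.4] st y [-180.3 -163. ] midy -171.5 -171.7
clip 1277 world [ 0.6627 -0.0736  0.1827] st x [66.9 88. ] st y [-185.5 -174.2] midy -179.8 -179.8
pointer 795 world [ 0.6553 -0.068   0.1838] st x [60.1 82.7] st y [-227.5 -101.5] midy -175.0 -164.5
12.1667 [ 0.58687546 -0.05858945  0.36981987] [ 0.7  7.7 -2.2] 0.2010644330893188
```

Each zero-shift row resets the target to the sagged pose, so the spring creeps back about 0.9 mm per row. I'll re-pull and end on rows that compensate for it. The camera calls hold the last target, so they can verify the hold.

Call:
apply_moves --pt "0.45 0 0 -0.003 0.008 0" --pt "0.45 0 0 0 0 0" --pt "0.1 0 0 0 0 0" --pt "0.1 0 0 0 0 0"

```text
t: 12.5
tcp_pos: [0.5862, -0.0656, 0.3698]
ee_rot: [-2.099, 2.325, 0.007]
ft_force: [1.0, 7.5, -1.3]
gripper_width: 0.205
```

```bash
python3 -c "
from st import *
st('wrist17')
for i in range(10): robot.capture('scene')
st('wrist18')"
```

```text
handle 4188 world [ 0.5866 -0.0643  0.2294] st x [-19.8  18.3] st y [-187.3 -170.1] midy -178.6 -178.7
clip 986 world [ 0.6629 -0.0727  0.1828] st x [66.8 87.9] st y [-185.6 -171.9] midy -178.9 -178.7
pointer 669 world [ 0.6548 -0.0635  0.1838] st x [60.3 82.7] st y [-229.2 -101.2] midy -170.6 -165.2
12.55 [ 0.58626111 -0.06566397  0.36985507] [ 1.4  6.8 -1.4] 0.20492541496987143
handle 4173 world [ 0.5866 -0.0643  0.2294] st x [-19.8  18.3] st y [-187.4 -170.1] midy -178.6 -178.7
clip 976 world [ 0.6628 -0.0727  0.1828] st x [66.9 87.9] st y [-185.6 -171.9] midy -178.9 -178.8
pointer 680 world [ 0.6548 -0.0633  0.1837] st x [60.1 82.7] st y [-229.5 -101.4] midy -170.4 -165.5
13.1 [ 0.58623521 -0.06563564  0.3698492 ] [ 1.3  6.9 -1. ] 0.20525418116961294
```

```bash
python3 -c "
from m import *
cap('side','side18')
seg('side','side18','blue',(-.01,.08))
a=cv2.imread('pics/wrist18.png')[40:240,150:400];b=cv2.imread('pics/side18.png')[180:380,140:390];cv2.imwrite('pics/f.png',cv2.resize(np.hstack([a,b]),None,fx=1.6,fy=1.6))"
```

```text
side blue 1653 px 327.0 71.0 mean [ 0.2634 -1.0249  0.0409] ztop 0.0731 rect [  196.5 -1023.6] [665.2  22.6] 0.1
side blue 306 px 273.0 171.0 mean [ 0.495  -0.3295  0.0235] ztop 0.0289 rect [ 494.9 -334.3] [ 37.9 126.2] 76.5
side blue 87 px 275.0 192.0 mean [ 0.4849 -0.225   0.0235] ztop 0.0287 rect [ 485.6 -229.3] [37.3 33.1] 82.3
side blue 577 px 208.0 355.0 mean [0.6305 0.3469 0.0319] ztop 0.0345 rect [631.2 345.5] [37.3 96.5] 83.2
```

View pics/f.png

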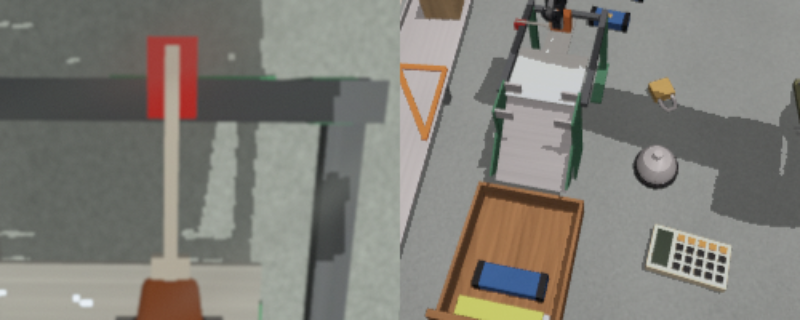

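The pointer (172,80) is centred on the clip, the case lies flat in the drawer, and the other things have not moved. Handing in.

```bash
python3 -c "
from h import *
print(robot.hand_in());s=robot.observe();print(s['t'],s['tcp_pos'],s['gripper_width'])"
```

```text
the job is handed in; nothing more can be done
None
the job is handed in; nothing more can be done
```

The mid-length case is in the drawer, and I handed in with the gripper still holding the slide at the mark, about 13 s into the 51 s allowed. `hand_in()` reports no verdict, so my own checks are the only evidence.

- **Picking and placing:** I told the cases apart by measured length; the one I picked came out at 120 × 39 mm. I laid it flat in the bay and let go with the slide still home. The wrist camera then showed its top at 0.206 m, as it should be.
- **Pulling the slide:** I gripped the orange handle and pulled about 48.5 mm, and the case went down the chute into the drawer.
- **Hold at the mark:** In the last check the handle, which the pointer lies level with, was at −178.7 mm along the station's y. The clip's middle was at −178.7 to −178.8 mm. It stayed there for about 0.55 s with the last target held and a 7 N pull.
- **One slip on the way:** After the first pull, rows without movement let the spring draw the slide back to about 7 mm short of the mark. I pulled it out again and ended on small compensating moves. The case was already in the drawer by then.
- **Everything else:** The side camera measured the other two blue cases within about 1 mm of where they started. The bell, padlock and calculator looked unmoved in the pictures, but I didn't measure them.

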